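# Slide a wooden fan out of its storage tube into the tray

## Robot

A 7-joint arm with a two-finger parallel gripper is mounted at the origin on the work surface. World frame = base frame: x ahead of the robot, y to its left, z up, the work surface at z = 0. Lengths are in m, angles in rad, forces in N, time in s.
With the tool pointing down it reaches from about 0.4 to 0.875 m from the base axis. Payload 4.4 kg.
Tool frame: the origin (TCP) lies midway between the tips of the shut fingers; the grasp point (between the pads) lies 19 mm behind it; z points along the fingers, x is the direction in which the jaws open and shut, and the axes are right-handed (so a half turn about z gives the same grasp; the last joint's range is limited). The gripper opens to 85 mm and grips with 20 to 120 N. Pads are 22 mm wide; open, the fingers measure 114 mm over their backs; the gripper's body (76 mm by 85 mm) begins 54 mm behind the grasp point. The pads swing forward as they close: fully open they stand 13 mm farther back than shut.
Start: joints at [1.157, 0.628, 0.038, 1.517, -0.027, 0.996, -0.02], TCP at [0.222, -0.611, 0.231] pointing down, gripper open.
Joint ranges: [-3.06, 3.06], [-0.37, 2.12], [-1.25, 1.32], [0.18, 2.47], [-1.1, 4.24], [0.23, 1.98], [-2.94, 2.94]. Speed limits (rad/s): [2.57, 2.57, 3.14, 3.14, 3.14, 3.14, 3.14].

## Interface

Orientations are given as a 3x3 rotation matrix whose columns are the frame's x, y, z axes.
In Python, from rig import robot, capture gives the robot as it stands.
- The arm moves only by the shell command python3 -m handwheel 'ROWS'. ROWS is JSON, a list of rows, each an object with "rot": the turn, a rotation vector about the world's x, y, z in rad, a list of three; "translation": the shift along the world's x, y, z in m, a list of three; "jaw": the finger opening in m, from 0 to 0.0854. In form: [{"rot": [ax, ay, az], "translation": [tx, ty, tz], "jaw": jaw}, ...]. A call has 1 to 20 rows; each row shifts and turns the pose as measured when the row begins; what a row does not reach is not made up. A row lasts 1/12 s, in which the tool goes at most 41.7 mm and 7.16 degrees, less where a joint would pass 70% of its speed; a pose out of reach is approached as far as the arm can. A call with a gripper value outside its range is refused whole. The fingers move at their own pace and stop on an object; the grip force is fixed at half the most. Time passes only in rows, so rows that do not move let the fingers close. It gives the time, the measured TCP pose, the force and the opening at its end, in the units of the state.
- robot.state(): the state, without advancing time (a new reading comes with each control period).
- capture(name): name is "scene" or "top"; returns a dict with "pixels" (400x640x3 uint8, red, green, blue), "fx", "fy", "cx", "cy" (pixels), "pose" (4x4, takes a point from camera to world coordinates). Camera axes: x right, y down, z forward; pixel columns grow to the right and rows downward; lengths in m; the calibration is good to about 2 mm. A picture is of the moment at which its call begins. There is no depth.
- robot.hand_in(): hands the job in, once; it reports no verdict.
The state is a dict: "t": time; "joint_pos": joint angles; "qvel": joint speeds; "joint_efforts": joint torques, N m; "tool_pos": TCP position; "tool_rot": TCP orientation; "wrist_force": force on the tool from outside, world axes, zero at the start; "ft_torque": the same for the moment, N m; "grip_width": opening from 0.0 (shut) to 1.0 (fully open).
Only numpy, scipy, OpenCV 4.12 (cv2) and the standard library are available. Lean on these libraries where they do the work, as an engineer would, in place of code of your own. Each camera call takes 0.05 s, during which the arm holds its last target.

## Task

Take the closed wooden fan out of the square cardboard tube: pick the tube up and tip its open mouth down, close over the table, so that the fan slides part-way out but does not leave the tube, and lay the tube flat on the table again and let go of it. Then take the fan by its exposed end, draw it out and lay it, without dropping it, flat in the blue tray, straight along the tray's length and about in the middle. Leave the empty tube lying flat on the table and do not knock the other things about.

Things in the scene. Friction and masses are not known exactly. Their poses are not given: they have to be found in the camera images.
- tube_center (a point): centre of the tube (half-way along and half-way up): a loose cardboard tube of square section, 38 x 38 mm outside, 200 mm long, walls 4 mm thick (inside 30 x 30 mm), about 0.18 kg, lying flat on the table. Its +x axis runs along the tube to the open mouth, +z is up as it lies; the closed end (-x) has a blue cap over its last 30 mm, and a white label is on top. The fan begins to slide in it at a tilt of 14 to 20 degrees; less tilt holds it.
- tube_mouth (a point): centre of the tube's open mouth, 100 mm from the tube's centre along its +x
- tube_closed (a point): centre of the tube's closed end, 100 mm from the tube's centre along its -x
- fan_center (a point): centre of the fan: a closed, rigid wooden fan, 160 mm long, 22 mm wide (y), 24 mm high (z), pale sticks between two dark guards, about 0.06 kg, loose. +x is its long axis, towards its tip. It starts inside the tube, out of reach, its tip 24 to 35 mm short of the mouth and its axes as the tube's, resting on the tube's lower wall
- fan_tip (a point): middle of the fan's tip, the end nearer the tube's mouth, 80 mm from its centre along +x
- fan_rivet (a point): middle of the fan's other end, with a brass rivet through it, nearer the tube's closed end, 80 mm from its centre along -x
- tray: fixed open blue tray lined with white paper, 250 mm long (its x axis) and 150 mm wide (y) outside, 22 mm tall, walls and floor 5 mm (inside 240 x 140 mm); origin at the centre of its underside, on the table
- weight: bystander: brass weight with a small knob on top, 48 mm across, 68 mm tall; origin at the centre of its underside; stays where it is
- jar: bystander: amber glass jar with a metal cap, 60 mm across, 75 mm tall; origin at the centre of its underside; stays where it is
- bowl: bystander: white ceramic bowl, 90 mm across, 40 mm tall; origin at the centre of its underside; stays where it is
- spool: bystander: wooden spool standing on end, 44 mm across, 60 mm tall; origin at the centre of its underside; stays where it is
- brush: bystander: brush lying on the table, about 190 mm long; origin at mid-length of its underside; stays where it is
- block: bystander: cork block, 90 x 50 x 30 mm; origin at the centre of its underside; stays where it is
Things that resemble listed ones, but are neither listed nor needed, are in the scene too. Of the things like the part that bears tube_center, leave any that is red or yellow; of the rest the larger one is meant.

How it is judged:
By the outcome, as a careful person would: the job done as asked, in the order asked, and still so for the second after the job is handed in, with the robot touching nothing.
It also fails if it takes over 56 s, if anything falls off the work surface, if the arm or the gripper's body presses on something with over 40 N, if the wrist force passes 120 N, or if a joint passes its speed limit or range.

## Working session

There is one attempt and no reset: what is moved stays moved. The work goes in short steps, Python scripts to look and compute and a shell command to move; the robot and the scene stay as the last step left them, time stands still between calls to the robot, and variables do not carry over. Pictures are saved under pics/ and viewed, and the job is handed in when it is done.

```bash
mkdir -p pics; ls; python3 - <<'E'
from rig import robot, capture
import cv2,numpy as np,pickle
for n in("scene","top"):
    c=capture(n); cv2.imwrite(f"pics/{n}0.png",c["pixels"][:,:,::-1]); pickle.dump(c,open(f"{n}0.pkl","wb"))
    print(n,c["fx"],c["fy"],c["cx"],c["cy"],np.round(c["pose"],3).tolist())
s=robot.state(); print(s)
E
```

```text
pics
scene 384.6467231307443 384.6467231307443 318.8374423955992 201.4005499785092 [[-0.782, 0.436, -0.446, 1.029], [0.623, 0.555, -0.551, 0.628], [0.007, -0.709, -0.705, 0.921], [0.0, 0.0, 0.0, 1.0]]
top 407.5713679066572 407.5713679066572 327.28121628077133 199.47333399612782 [[0.022, -0.988, 0.154, 0.333], [-1.0, -0.021, 0.005, -0.046], [-0.002, -0.154, -0.988, 1.002], [0.0, 0.0, 0.0, 1.0]]
{'t': 0.1, 'joint_pos': array([ 1.15717954,  0.62925384,  0.03844971,  1.51828191, -0.02700948,
        0.99633716, -0.02000695]), 'qvel': array([-7.71044666e-04, -1.45237098e-03, -5.50051101e-04, -2.24427139e-03,
       -9.65555040e-04,  7.80918355e-04, -8.75349013e-05]), 'joint_efforts': array([ 4.25656573e-03, -5.64531648e+01,  1.23048875e+00, -1.93972671e+01,
        1.11007490e-02,  5.48539989e-03,  4.88916342e-06]), 'tool_pos': array([ 0.22137992, -0.61052087,  0.23047658]), 'tool_rot': array([[ 3.40830156e-01, -9.40124688e-01, -6.13297929e-04],
       [-9.40123236e-01, -3.40830707e-01,  1.65209766e-03],
       [-1.76220856e-03,  1.34909315e-05, -9.99998447e-01]]), 'wrist_force': array([-0.02029454,  0.43080026,  0.24749408]), 'ft_torque': array([-0.03193601,  0.07655073, -0.00696273]), 'grip_width': 0.9974143655514118}
```

View pics/scene0.png

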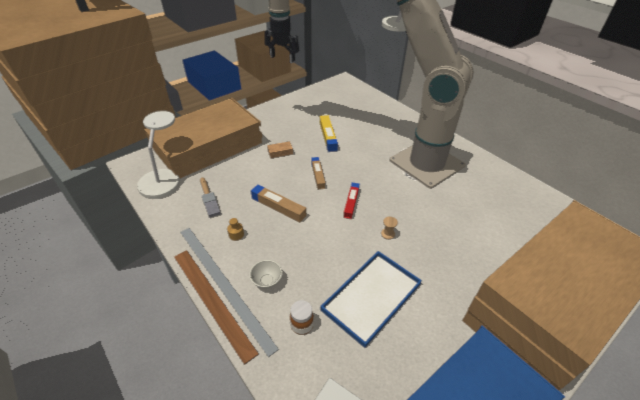

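View pics/top0.png

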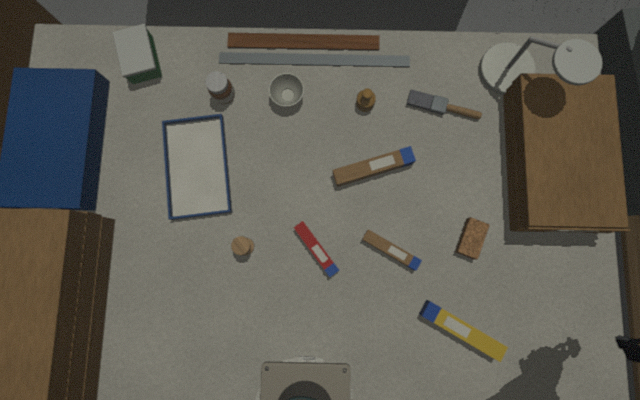

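The large brown tube lies at top (334,177)→(413,157), its blue cap to the right (toward -y) and its mouth to the left. The tray is around (197,167), with the bowl, weight and jar beyond. The smaller brown, red and yellow tubes are decoys.

```bash
cat > h.py <<'E'
import numpy as np,cv2,pickle
def ray(c,uv,z):
    uv=np.atleast_2d(uv).astype(float)
    d=np.c_[(uv[:,0]-c["cx"])/c["fx"],(uv[:,1]-c["cy"])/c["fy"],np.ones(len(uv))]@c["pose"][:3,:3].T
    o=c["pose"][:3,3]; return o+d*((z-o[2])/d[:,2])[:,None]
def proj(c,P):
    P=np.atleast_2d(P); q=(P-c["pose"][:3,3])@c["pose"][:3,:3]
    return np.c_[q[:,0]/q[:,2]*c["fx"]+c["cx"],q[:,1]/q[:,2]*c["fy"]+c["cy"]]
def load(n): return pickle.load(open(n+".pkl","rb"))
def shot(n,name):
    from rig import capture
    c=capture(n); pickle.dump(c,open(name+".pkl","wb")); cv2.imwrite(f"pics/{name}.png",c["pixels"][:,:,::-1]); return c
def crop(c,x0,y0,x1,y1,s,name): cv2.imwrite(f"pics/{name}.png",cv2.resize(c["pixels"][y0:y1,x0:x1,::-1],None,fx=s,fy=s,interpolation=cv2.INTER_CUBIC))
E
python3 - <<'E'
from h import *
t=load("top0");s=load("scene0")
crop(t,320,130,430,200,7,"ct"); crop(s,240,175,320,230,9,"cs")
for n,c,b in(("top",t,(155,105,240,225)),("scene",s,(310,245,430,350))):
    hsv=cv2.cvtColor(c["pixels"],cv2.COLOR_RGB2HSV)
    m=cv2.inRange(hsv,(95,90,20),(130,255,255)); k=np.zeros_like(m);k[b[1]:b[3],b[0]:b[2]]=m[b[1]:b[3],b[0]:b[2]]
    p=np.argwhere(k)[:,::-1]; print(n,cv2.minAreaRect(p.astype(np.float32)))
    r=cv2.minAreaRect(ray(c,p,0.022)[:,:2].astype(np.float32)*1000); print(r)
E
```

```text
top ((195.16104125976562, 166.43881225585938), (99.14994812011719, 61.606842041015625), 84.70991516113281)
((563.56396484375, 285.42303466796875), (249.22100830078125, 148.96214294433594), 8.581758499145508)
scene ((370.4513244628906, 294.7698974609375), (59.64170455932617, 87.67518615722656), 41.18592834472656)
((568.8425903320312, 287.40692138671875), (255.05038452148438, 151.42486572265625), 8.394614219665527)
```

View pics/ct.png

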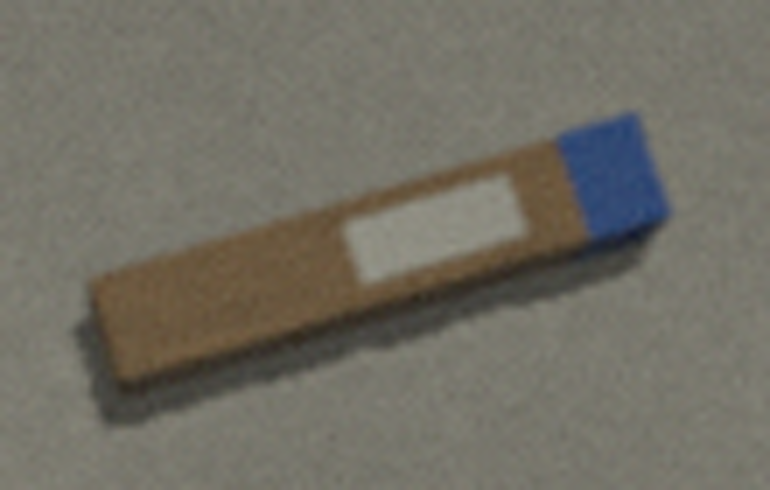

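View pics/cs.png

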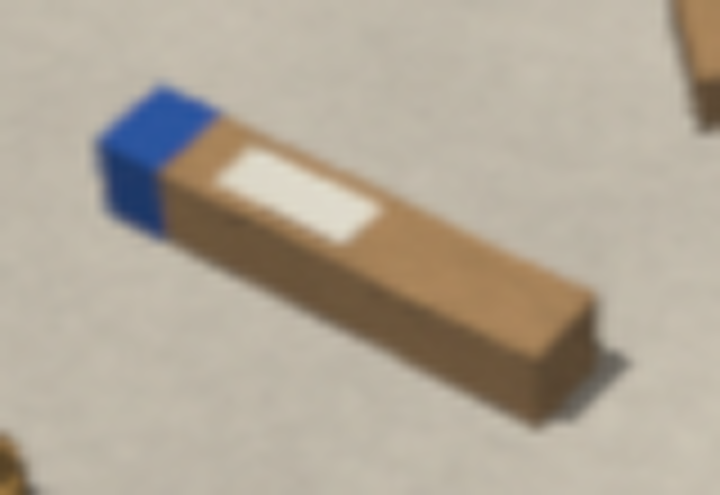

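```bash
python3 - <<'E'
from h import *
t=load("top0");s=load("scene0")
a=ray(t,np.array([(92,283),(120,383),(668,215),(635,115)])/7+[320,130]-.5*0,.038)
b=ray(s,np.array([(597,295),(540,362),(98,145),(163,87)])/9+[240,175],.038)
for n,q in(("top",a),("scene",b)):
    m=(q[0]+q[1])/2;c=(q[2]+q[3])/2;d=m-c
    print(n,q.round(4).tolist(),"mouth",m.round(4),"closed",c.round(4),"ctr",((m+c)/2).round(4),np.linalg.norm(d),np.degrees(np.arctan2(d[1],d[0])))
E
```

```text
top [[0.5544, -0.0539, 0.038], [0.5194, -0.0642, 0.038], [0.5828, -0.2531, 0.038], [0.6184, -0.242, 0.038]] mouth [ 0.5369 -0.059   0.038 ] closed [ 0.6006 -0.2476  0.038 ] ctr [ 0.5688 -0.1533  0.038 ] 0.19897244596719127 108.67038423911276
scene [[0.5211, -0.0638, 0.038], [0.5564, -0.0501, 0.038], [0.6196, -0.2398, 0.038], [0.5836, -0.2521, 0.038]] mouth [ 0.5388 -0.0569  0.038 ] closed [ 0.6016 -0.246   0.038 ] ctr [ 0.5702 -0.1515  0.038 ] 0.19919130544991928 108.37738017975833
```

```bash
python3 -m handwheel '[{"rot":[0,0,0.11],"translation":[0.024,0.032,0],"jaw":0.0854},{"rot":[0,0,0.11],"translation":[0.024,0.032,0],"jaw":0.0854},{"rot":[0,0,0.11],"translation":[0.024,0.032,0],"jaw":0.0854},{"rot":[0,0,0.11],"translation":[0.024,0.032,0],"jaw":0.0854},{"rot":[0,0,0.11],"translation":[0.024,0.032,0],"jaw":0.0854},{"rot":[0,0,0.11],"translation":[0.024,0.032,0],"jaw":0.0854},{"rot":[0,0,0.11],"translation":[0.024,0.032,0],"jaw":0.0854},{"rot":[0,0,0.11],"translation":[0.024,0.032,0],"jaw":0.0854},{"rot":[0,0,0.11],"translation":[0.024,0.032,0],"jaw":0.0854},{"rot":[0,0,0.11],"translation":[0.024,0.032,0],"jaw":0.0854}]'
cat > st.py <<'E'
from rig import robot
import numpy as np
s=robot.state()
R=s["tool_rot"]
print("t",round(s["t"],2),"p",s["tool_pos"].round(4),"xang",round(float(np.degrees(np.arctan2(R[1,0],R[0,0]))),2),"R",R.round(3).tolist(),"F",s["wrist_force"].round(1),"g",round(float(s["grip_width"]),3),"q",s["joint_pos"].round(2))
E
python3 st.py
```

```text
t: 0.93
tool_pos: [0.4553, -0.2843, 0.2267]
tool_rot: [[0.996, -0.093, -0.005], [-0.093, -0.996, -0.009], [-0.004, 0.009, -1.0]]
wrist_force: [0.7, 0.1, 0.1]
grip_width: 0.998
t 0.93 p [ 0.4553 -0.2843  0.2267] xang -5.36 R [[0.996, -0.093, -0.005], [-0.093, -0.996, -0.009], [-0.004, 0.009, -1.0]] F [0.7 0.1 0.1] g 0.998 q [ 0.69  0.48 -0.28  1.83  0.19  0.85  0.22]
```

```bash
python3 - <<'E'
from h import *
t=load("top0")
for n,uv,z in(("spool",(242,246),.06),("bowl",(286,92),.03),("weight",(366,99),.05),("jar",(218,82),.075),("red far",(302,228),.03),("red near",(334,272),.03),("small",(366,236),.03),("brush",(440,102),.02)): print(n,ray(t,uv,z).round(3))
E
```

```text
spool [[0.367 0.152 0.06 ]]
bowl [[0.756 0.069 0.03 ]]
weight [[ 0.733 -0.131  0.05 ]]
jar [[0.758 0.228 0.075]]
red far [[0.414 0.018 0.03 ]]
red near [[ 0.312 -0.061  0.03 ]]
small [[ 0.398 -0.135  0.03 ]]
brush [[ 0.741 -0.321  0.02 ]]
```

```bash
python3 -m handwheel '[{"rot":[0,0,0.083],"translation":[0.0228,0.0264,-0.01],"jaw":0.0854},{"rot":[0,0,0.083],"translation":[0.0228,0.0264,-0.01],"jaw":0.0854},{"rot":[0,0,0.083],"translation":[0.0228,0.0264,-0.01],"jaw":0.0854},{"rot":[0,0,0.083],"translation":[0.0228,0.0264,-0.01],"jaw":0.0854},{"rot":[0.009,-0.005,0.083],"translation":[0.0228,0.0264,-0.01],"jaw":0.0854},{"rot":[0,0,0],"translation":[0,0,-0.03],"jaw":0.0854},{"rot":[0,0,0],"translation":[0,0,-0.03],"jaw":0.0854}]'
python3 st.py
```

```text
t: 1.52
tool_pos: [0.5841, -0.1328, 0.1185]
tool_rot: [[0.935, 0.354, 0.021], [0.354, -0.935, 0.005], [0.022, 0.003, -1.0]]
wrist_force: [-1.7, -1.0, -0.9]
grip_width: 1.001
t 1.52 p [ 0.5841 -0.1328  0.1185] xang 20.77 R [[0.935, 0.354, 0.021], [0.354, -0.935, 0.005], [0.022, 0.003, -1.0]] F [-1.7 -1.  -0.9] g 1.001 q [ 0.4   0.71 -0.36  1.78  0.35  0.69  0.22]
```

```bash
python3 -m handwheel '[{"rot":[0,0,0],"translation":[0,0,0],"jaw":0.0854},{"rot":[-0.005,0.021,-0.04],"translation":[-0.0146,-0.0197,-0.02],"jaw":0.0854},{"rot":[0,0,0],"translation":[0,0,0],"jaw":0.0854},{"rot":[0,0,0],"translation":[0,0,0],"jaw":0.0854}]'
python3 st.py
```

```text
t: 1.85
tool_pos: [0.5657, -0.1499, 0.093]
tool_rot: [[0.948, 0.32, -0.011], [0.32, -0.948, 0.003], [-0.01, -0.007, -1.0]]
wrist_force: [0.6, 0.9, 0.7]
grip_width: 0.999
t 1.85 p [ 0.5657 -0.1499  0.093 ] xang 18.64 R [[0.948, 0.32, -0.011], [0.32, -0.948, 0.003], [-0.01, -0.007, -1.0]] F [0.6 0.9 0.7] g 0.999 q [ 0.42  0.74 -0.33  1.8   0.36  0.67  0.21]
```

```bash
python3 -m handwheel '[{"rot":[-0.003,-0.011,0],"translation":[0.004,-0.0025,-0.03],"jaw":0.0854},{"rot":[0,0,0],"translation":[0,0,-0.03],"jaw":0.0854},{"rot":[0,0,0],"translation":[0,0,-0.015],"jaw":0.0854},{"rot":[0,0,0],"translation":[0,0,0],"jaw":0.0854},{"rot":[0,0,0],"translation":[0,0,0],"jaw":0.0854}]'
python3 st.py
```

```text
t: 2.27
tool_pos: [0.5726, -0.1574, 0.0225]
tool_rot: [[0.949, 0.314, 0.008], [0.314, -0.949, -0.005], [0.006, 0.007, -1.0]]
wrist_force: [-0.3, 0.5, 0.2]
grip_width: 0.999
t 2.27 p [ 0.5726 -0.1574  0.0225] xang 18.32 R [[0.949, 0.314, 0.008], [0.314, -0.949, -0.005], [0.006, 0.007, -1.0]] F [-0.3  0.5  0.2] g 0.999 q [ 0.38  0.85 -0.27  1.82  0.42  0.52  0.16]
```

```bash
python3 -m handwheel '[{"rot":[0.004,0.006,0],"translation":[-0.002,0.003,-0.01],"jaw":0.0854},{"rot":[0,0,0],"translation":[0,0,-0.007],"jaw":0.0854},{"rot":[0,0,0],"translation":[0,0,0],"jaw":0.0854},{"rot":[0,0,0],"translation":[0,0,0],"jaw":0.0854}]'
python3 st.py
```

```text
t: 2.6
tool_pos: [0.5733, -0.1552, 0.0088]
tool_rot: [[0.95, 0.313, 0.008], [0.313, -0.95, -0.002], [0.007, 0.004, -1.0]]
wrist_force: [-0.2, 0.6, 0.6]
grip_width: 0.999
t 2.6 p [ 0.5733 -0.1552  0.0088] xang 18.25 R [[0.95, 0.313, 0.008], [0.313, -0.95, -0.002], [0.007, 0.004, -1.0]] F [-0.2  0.6  0.6] g 0.999 q [ 0.38  0.87 -0.26  1.82  0.42  0.49  0.15]
```

```bash
python3 -m handwheel '[{"rot":[0.002,0.008,0.004],"translation":[-0.004,0.002,-0.006],"jaw":0.0854},{"rot":[0,0,0],"translation":[0,0,0],"jaw":0.0854},{"rot":[0,0,0],"translation":[0,0,0],"jaw":0.06}]'
python3 st.py
```

```text
t: 2.85
tool_pos: [0.5698, -0.1531, 0.0035]
tool_rot: [[0.948, 0.317, 0.001], [0.317, -0.948, -0.0], [0.001, 0.0, -1.0]]
wrist_force: [1.2, -0.4, 0.2]
grip_width: 0.888
t 2.85 p [ 0.5698 -0.1531  0.0035] xang 18.5 R [[0.948, 0.317, 0.001], [0.317, -0.948, -0.0], [0.001, 0.0, -1.0]] F [ 1.2 -0.4  0.2] g 0.888 q [ 0.37  0.88 -0.25  1.83  0.42  0.49  0.15]
```

Well centred; close.

```bash
python3 -m handwheel '[{"rot":[0,0,0],"translation":[0,0,0],"jaw":0.05},{"rot":[0,0,0],"translation":[0,0,0],"jaw":0.045},{"rot":[0,0,0],"translation":[0,0,0],"jaw":0.04},{"rot":[0,0,0],"translation":[0,0,0],"jaw":0.03},{"rot":[0,0,0],"translation":[0,0,0],"jaw":0.02},{"rot":[0,0,0],"translation":[0,0,0],"jaw":0.02},{"rot":[0,0,0],"translation":[0,0,0],"jaw":0.02},{"rot":[0,0,0],"translation":[0,0,0],"jaw":0.02}]'
python3 st.py
```

```text
t: 3.52
tool_pos: [0.5701, -0.153, 0.004]
tool_rot: [[0.948, 0.318, 0.001], [0.318, -0.948, -0.0], [0.001, 0.001, -1.0]]
wrist_force: [0.1, -0.8, 0.1]
grip_width: 0.441
t 3.52 p [ 0.5701 -0.153   0.004 ] xang 18.52 R [[0.948, 0.318, 0.001], [0.318, -0.948, -0.0], [0.001, 0.001, -1.0]] F [ 0.1 -0.8  0.1] g 0.441 q [ 0.37  0.88 -0.25  1.83  0.42  0.49  0.15]
```

```bash
python3 -m handwheel '[{"rot":[0,0,0],"translation":[0,0,0.012],"jaw":0.02},{"rot":[0,0,0],"translation":[0,0,0.012],"jaw":0.02},{"rot":[-0.057,-0.019,0],"translation":[0,0,0.003],"jaw":0.02},{"rot":[-0.057,-0.019,0],"translation":[0,0,0.003],"jaw":0.02},{"rot":[0,0,0],"translation":[0,0,0],"jaw":0.02}]'
python3 st.py; python3 - <<'E'
from h import *
c=shot("scene","s1");crop(c,220,130,360,240,5,"s1c")
E
```

```text
t: 3.93
tool_pos: [0.5693, -0.1553, 0.0374]
tool_rot: [[0.95, 0.309, 0.04], [0.312, -0.943, -0.116], [0.002, 0.123, -0.992]]
wrist_force: [-0.5, 1.0, -2.2]
grip_width: 0.435
t 3.93 p [ 0.5693 -0.1553  0.0374] xang 18.18 R [[0.95, 0.309, 0.04], [0.312, -0.943, -0.116], [0.002, 0.123, -0.992]] F [-0.5  1.  -2.2] g 0.435 q [ 0.24  0.8  -0.13  1.89  0.48  0.45  0.03]
```

View pics/s1c.png

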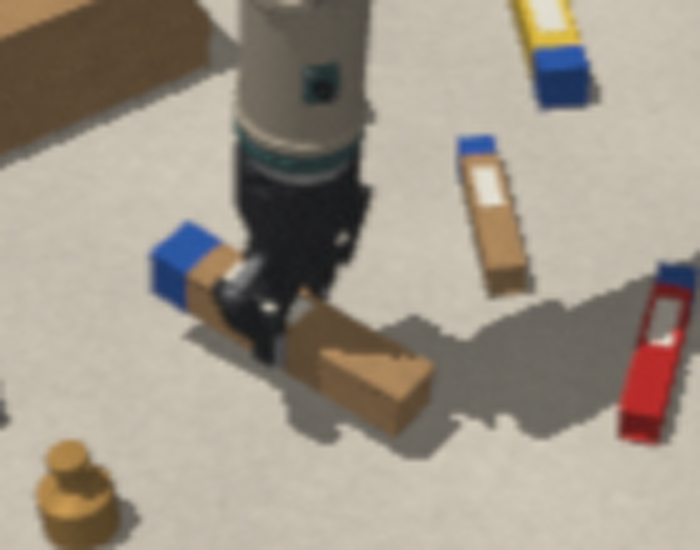

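```bash
python3 -m handwheel '[{"rot":[-0.071,-0.024,0],"translation":[0,0,0.002],"jaw":0.02},{"rot":[-0.071,-0.024,0],"translation":[0,0,0.003],"jaw":0.02},{"rot":[-0.071,-0.024,0],"translation":[0,0,0.009],"jaw":0.02},{"rot":[-0.071,-0.024,0],"translation":[0,0,0.009],"jaw":0.02},{"rot":[0,0,0],"translation":[0,0,0],"jaw":0.02}]'
python3 st.py; python3 - <<'E'
from h import *
c=shot("scene","s2");crop(c,220,130,360,240,5,"s2c")
E
```

```text
t: 4.4
tool_pos: [0.5706, -0.1643, 0.0624]
tool_rot: [[0.954, 0.268, 0.135], [0.3, -0.869, -0.394], [0.012, 0.416, -0.909]]
wrist_force: [0.8, 2.8, -3.6]
grip_width: 0.437
t 4.4 p [ 0.5706 -0.1643  0.0624] xang 17.48 R [[0.954, 0.268, 0.135], [0.3, -0.869, -0.394], [0.012, 0.416, -0.909]] F [ 0.8  2.8 -3.6] g 0.437 q [-0.23  0.8   0.34  2.02  0.68  0.26 -0.35]
```

View pics/s2c.png

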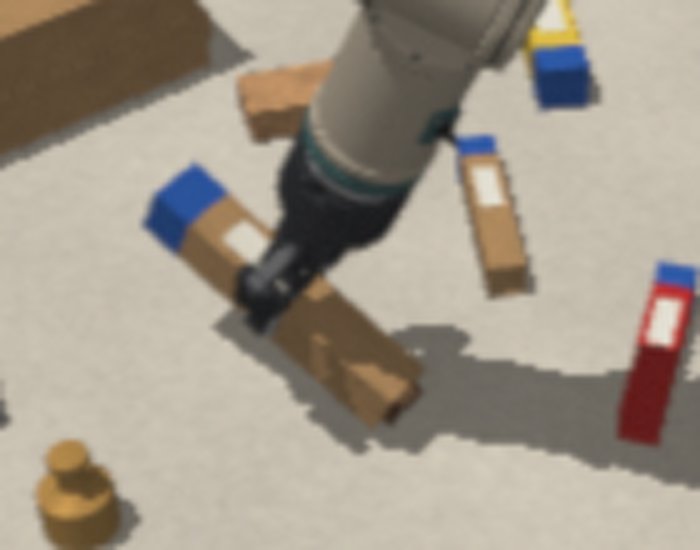

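```bash
python3 -m handwheel '[{"rot":[0,0,0],"translation":[0,0,0],"jaw":0.02},{"rot":[0,0,0],"translation":[0,0,0],"jaw":0.02},{"rot":[0,0,0],"translation":[0,0,0],"jaw":0.02}]'
python3 st.py; python3 - <<'E'
from h import *
c=shot("scene","s3");crop(c,220,130,360,240,5,"s3c")
c=shot("top","t3");crop(c,320,120,430,200,7,"t3c")
E
```

```text
t: 4.7
tool_pos: [0.5705, -0.1703, 0.0618]
tool_rot: [[0.957, 0.261, 0.13], [0.291, -0.874, -0.39], [0.012, 0.411, -0.912]]
wrist_force: [0.2, -0.9, -1.6]
grip_width: 0.437
t 4.7 p [ 0.5705 -0.1703  0.0618] xang 16.94 R [[0.957, 0.261, 0.13], [0.291, -0.874, -0.39], [0.012, 0.411, -0.912]] F [ 0.2 -0.9 -1.6] g 0.437 q [-0.2   0.8   0.33  2.01  0.67  0.27 -0.34]
```

View pics/s3c.png

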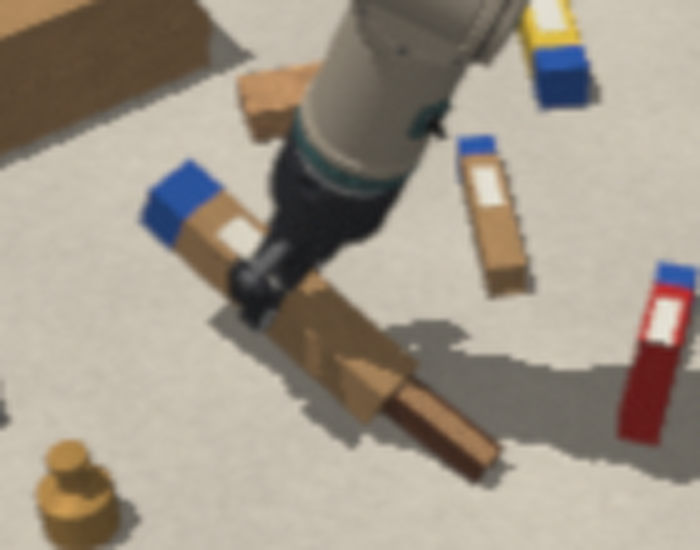

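View pics/t3c.png

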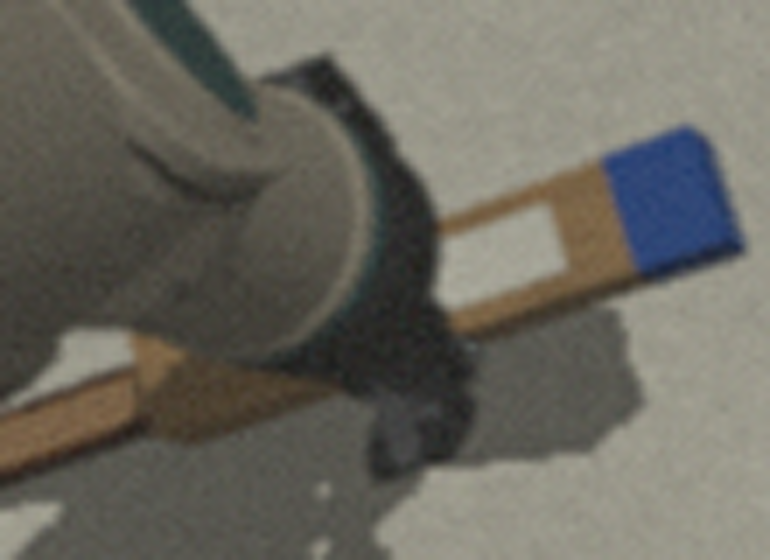

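```bash
python3 -m handwheel '[{"rot":[0.076,0.025,0],"translation":[0.001,-0.004,-0.011],"jaw":0.02},{"rot":[0.076,0.025,0],"translation":[0.001,-0.004,-0.011],"jaw":0.02},{"rot":[0.076,0.025,0],"translation":[0,-0.002,-0.009],"jaw":0.02},{"rot":[0,0,0],"translation":[0,0,0],"jaw":0.02}]'
python3 st.py; python3 - <<'E'
from h import *
c=shot("scene","s4");crop(c,220,130,360,240,5,"s4c")
E
```

```text
t: 5.13
tool_pos: [0.5741, -0.1775, 0.0302]
tool_rot: [[0.955, 0.291, 0.06], [0.297, -0.941, -0.162], [0.009, 0.173, -0.985]]
wrist_force: [-0.7, -3.1, -1.2]
grip_width: 0.432
t 5.13 p [ 0.5741 -0.1775  0.0302] xang 17.29 R [[0.955, 0.291, 0.06], [0.297, -0.941, -0.162], [0.009, 0.173, -0.985]] F [-0.7 -3.1 -1.2] g 0.432 q [ 0.22  0.81 -0.08  1.9   0.56  0.4  -0.05]
```

View pics/s4c.png

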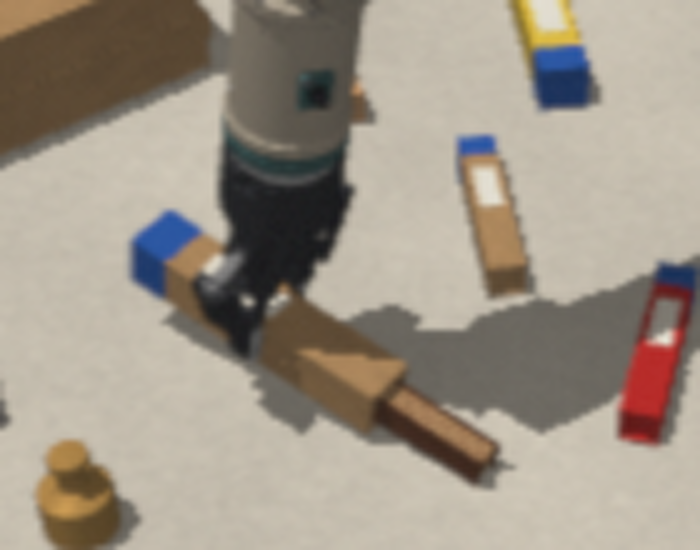

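```bash
python3 -m handwheel '[{"rot":[0.08,0.029,0],"translation":[0,0,-0.008],"jaw":0.02},{"rot":[0.075,0.028,0],"translation":[0,0,-0.006],"jaw":0.02},{"rot":[0,0,0],"translation":[0,0,0],"jaw":0.02},{"rot":[0,0,0],"translation":[0,0,0],"jaw":0.02}]'
python3 st.py
```

```text
t: 5.52
tool_pos: [0.5736, -0.1727, 0.0155]
tool_rot: [[0.953, 0.302, 0.002], [0.302, -0.953, -0.008], [-0.0, 0.008, -1.0]]
wrist_force: [-0.4, 0.9, -2.8]
grip_width: 0.44
t 5.52 p [ 0.5736 -0.1727  0.0155] xang 17.57 R [[0.953, 0.302, 0.002], [0.302, -0.953, -0.008], [-0.0, 0.008, -1.0]] F [-0.4  0.9 -2.8] g 0.44 q [ 0.42  0.87 -0.29  1.8   0.46  0.53  0.13]
```

```bash
python3 -m handwheel '[{"rot":[0.008,0.002,0],"translation":[0,0,-0.006],"jaw":0.02},{"rot":[0,0,0],"translation":[0,0,0],"jaw":0.02},{"rot":[0,0,0],"translation":[0,0,-0.003],"jaw":0.02},{"rot":[0,0,0],"translation":[0,0,0],"jaw":0.02},{"rot":[0,0,0],"translation":[0,0,0],"jaw":0.02}]'
python3 st.py
```

```text
t: 5.93
tool_pos: [0.572, -0.1692, 0.0059]
tool_rot: [[0.951, 0.309, -0.002], [0.309, -0.951, -0.008], [-0.004, 0.007, -1.0]]
wrist_force: [0.1, 0.9, -2.6]
grip_width: 0.436
t 5.93 p [ 0.572  -0.1692  0.0059] xang 17.97 R [[0.951, 0.309, -0.002], [0.309, -0.951, -0.008], [-0.004, 0.007, -1.0]] F [ 0.1  0.9 -2.6] g 0.436 q [ 0.41  0.88 -0.28  1.81  0.47  0.52  0.13]
```

```bash
python3 -m handwheel '[{"rot":[0.008,-0.002,0],"translation":[0,0,-0.002],"jaw":0.02},{"rot":[0,0,0],"translation":[0,0,0],"jaw":0.02},{"rot":[0,0,0],"translation":[0,0,-0.0015],"jaw":0.02},{"rot":[0,0,0],"translation":[0,0,0],"jaw":0.02}]'
python3 st.py
```

```text
t: 6.27
tool_pos: [0.5732, -0.1667, 0.0045]
tool_rot: [[0.95, 0.313, 0.002], [0.313, -0.95, -0.0], [0.002, 0.001, -1.0]]
wrist_force: [-0.4, -0.6, -3.6]
grip_width: 0.436
t 6.27 p [ 0.5732 -0.1667  0.0045] xang 18.21 R [[0.95, 0.313, 0.002], [0.313, -0.95, -0.0], [0.002, 0.001, -1.0]] F [-0.4 -0.6 -3.6] g 0.436 q [ 0.42  0.88 -0.29  1.81  0.47  0.51  0.14]
```

```bash
python3 -m handwheel '[{"rot":[0,-0.002,0],"translation":[0,0,-0.002],"jaw":0.02},{"rot":[0,0,0],"translation":[0,0,0],"jaw":0.02},{"rot":[0,0,0],"translation":[0,0,0],"jaw":0.02}]'
python3 st.py
```

```text
t: 6.52
tool_pos: [0.574, -0.1669, 0.0047]
tool_rot: [[0.95, 0.312, 0.006], [0.313, -0.95, -0.001], [0.005, 0.003, -1.0]]
wrist_force: [-0.8, -0.1, -2.5]
grip_width: 0.436
t 6.52 p [ 0.574  -0.1669  0.0047] xang 18.21 R [[0.95, 0.312, 0.006], [0.313, -0.95, -0.001], [0.005, 0.003, -1.0]] F [-0.8 -0.1 -2.5] g 0.436 q [ 0.41  0.88 -0.29  1.81  0.47  0.51  0.13]
```

```bash
python3 -m handwheel '[{"rot":[0.001,0.006,0],"translation":[0,0,-0.003],"jaw":0.02},{"rot":[0,0,0],"translation":[0,0,-0.002],"jaw":0.02}]'
python3 st.py
```

```text
t: 6.68
tool_pos: [0.5742, -0.167, 0.0039]
tool_rot: [[0.95, 0.312, -0.0], [0.312, -0.95, -0.002], [-0.001, 0.002, -1.0]]
wrist_force: [-5.7, 0.3, 19.9]
grip_width: 0.438
t 6.68 p [ 0.5742 -0.167   0.0039] xang 18.18 R [[0.95, 0.312, -0.0], [0.312, -0.95, -0.002], [-0.001, 0.002, -1.0]] F [-5.7  0.3 19.9] g 0.438 q [ 0.41  0.89 -0.29  1.81  0.47  0.52  0.13]
```

Firmly on the table (20 N up). Release, then go straight up.

```bash
python3 -m handwheel '[{"rot":[0,0,0],"translation":[0,0,0],"jaw":0.05},{"rot":[0,0,0],"translation":[0,0,0],"jaw":0.06},{"rot":[0,0,0],"translation":[0,0,0],"jaw":0.065},{"rot":[0,0,0],"translation":[0,0,0],"jaw":0.065},{"rot":[0,0,0],"translation":[0,0,0.015],"jaw":0.07},{"rot":[0,0,0],"translation":[0,0,0.03],"jaw":0.07},{"rot":[0,0,0],"translation":[0,0,0.03],"jaw":0.07},{"rot":[0,0,0],"translation":[0.013,-0.038,0.01],"jaw":0.06},{"rot":[0,0,0],"translation":[0.013,-0.038,0.01],"jaw":0.06},{"rot":[0,0,0],"translation":[0,0,0],"jaw":0.06}]'
python3 st.py; python3 - <<'E'
from h import *
c=shot("scene","s5");crop(c,220,150,360,240,5,"s5c")
c=shot("top","t5");crop(c,290,130,410,200,6,"t5c")
E
```

```text
t: 7.52
tool_pos: [0.5999, -0.2422, 0.1006]
tool_rot: [[0.948, 0.319, -0.004], [0.319, -0.948, 0.001], [-0.004, -0.002, -1.0]]
wrist_force: [0.9, -1.1, 0.0]
grip_width: 0.706
t 7.52 p [ 0.5999 -0.2422  0.1006] xang 18.58 R [[0.948, 0.319, -0.004], [0.319, -0.948, 0.001], [-0.004, -0.002, -1.0]] F [ 0.9 -1.1  0. ] g 0.706 q [ 0.57  0.81 -0.39  1.62  0.4   0.8   0.33]
```

View pics/s5c.png

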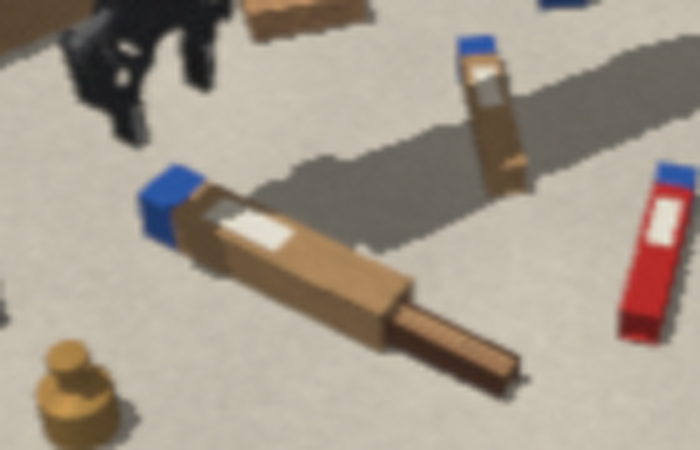

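View pics/t5c.png

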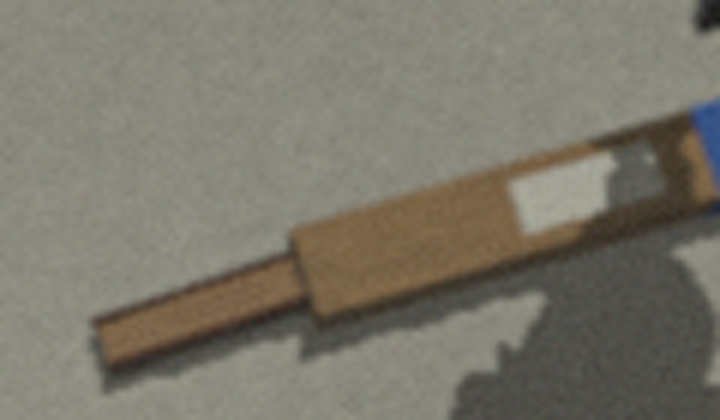

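The fan sticks out past the mouth by about 2 widths, lying straight; tip at top-crop (102,343), mouth at (300,275).

```bash
python3 - <<'E'
from h import *
t=load("t5");s=load("s5")
a=ray(t,np.array([(95,320),(110,367),(297,256),(310,299)])/6+[290,130],.028)
b=ray(s,np.array([(523,355),(500,376),(405,303),(393,321)])/5+[220,150],.028)
for q in(a,b):
    tip=(q[0]+q[1])/2;m=(q[2]+q[3])/2;d=tip-m
    print(q.round(4).tolist(),tip.round(4),m.round(4),np.linalg.norm(d),np.degrees(np.arctan2(d[1],d[0])), np.linalg.norm(q[0]-q[1]))
m=ray(t,np.array([(290,230),(320,323)])/6+[290,130],.038).mean(0);print("mouth",m)
E
```

```text
[[0.5231, 0.0118, 0.028], [0.5039, 0.0052, 0.028], [0.5514, -0.0696, 0.028], [0.5337, -0.0752, 0.028]] [0.5135 0.0085 0.028 ] [ 0.5426 -0.0724  0.028 ] 0.08593335630011047 109.74194424952117 0.020323117102027718
[[0.5053, 0.0097, 0.028], [0.5276, 0.0145, 0.028], [0.5364, -0.0721, 0.028], [0.5519, -0.0641, 0.028]] [0.5165 0.0121 0.028 ] [ 0.5442 -0.0681  0.028 ] 0.08484683696580785 109.06395484093142 0.022793326819249494
mouth [ 0.5408857  -0.07270708  0.038     ]
```

```bash
python3 -m handwheel '[{"rot":[0,0,0],"translation":[-0.011,0.033,0],"jaw":0.06},{"rot":[0,0,0],"translation":[-0.011,0.033,0],"jaw":0.06},{"rot":[0,0,0],"translation":[-0.011,0.033,0],"jaw":0.06},{"rot":[0,0,0],"translation":[-0.011,0.033,0],"jaw":0.06},{"rot":[0,0,0],"translation":[-0.011,0.033,0],"jaw":0.06},{"rot":[0,0,0],"translation":[-0.005,0.02,-0.01],"jaw":0.06},{"rot":[0,0,0],"translation":[0,0,0],"jaw":0.06},{"rot":[0,0,0],"translation":[0,0,0],"jaw":0.06}]'
python3 st.py
```

```text
t: 8.28
tool_pos: [0.5242, -0.0345, 0.0821]
tool_rot: [[0.944, 0.328, -0.022], [0.328, -0.945, 0.014], [-0.016, -0.021, -1.0]]
wrist_force: [0.0, -1.0, -0.4]
grip_width: 0.704
t 8.28 p [ 0.5242 -0.0345  0.0821] xang 19.16 R [[0.944, 0.328, -0.022], [0.328, -0.945, 0.014], [-0.016, -0.021, -1.0]] F [ 0.  -1.  -0.4] g 0.704 q [ 0.25  0.71 -0.35  1.96  0.4   0.56 -0.03]
```

```bash
python3 -m handwheel '[{"rot":[-0.014,-0.022,0],"translation":[0.007,-0.002,-0.02],"jaw":0.06},{"rot":[0,0,0],"translation":[0,0,-0.02],"jaw":0.06},{"rot":[0,0,0],"translation":[0,0,0],"jaw":0.06},{"rot":[0,0,0],"translation":[0,0,0],"jaw":0.06}]'
python3 st.py
```

```text
t: 8.62
tool_pos: [0.5308, -0.036, 0.0406]
tool_rot: [[0.944, 0.33, -0.001], [0.33, -0.944, -0.0], [-0.001, -0.0, -1.0]]
wrist_force: [0.6, -0.0, 0.5]
grip_width: 0.703
t 8.62 p [ 0.5308 -0.036   0.0406] xang 19.26 R [[0.944, 0.33, -0.001], [0.33, -0.944, -0.0], [-0.001, -0.0, -1.0]] F [ 0.6 -0.   0.5] g 0.703 q [ 0.2   0.77 -0.28  1.98  0.45  0.45 -0.08]
```

```bash
python3 -m handwheel '[{"rot":[0,0,0],"translation":[0,0,-0.02],"jaw":0.06},{"rot":[0,0,0],"translation":[0,0,-0.01],"jaw":0.06},{"rot":[0,0,0],"translation":[0,0,-0.002],"jaw":0.06},{"rot":[0,0,0],"translation":[0,0,0],"jaw":0.06},{"rot":[0,0,0],"translation":[0,0,0],"jaw":0.06}]'
python3 st.py
```

```text
t: 9.03
tool_pos: [0.5326, -0.0389, 0.0103]
tool_rot: [[0.946, 0.325, 0.002], [0.325, -0.946, -0.001], [0.002, 0.002, -1.0]]
wrist_force: [-0.3, 0.6, -0.5]
grip_width: 0.701
t 9.03 p [ 0.5326 -0.0389  0.0103] xang 18.98 R [[0.946, 0.325, 0.002], [0.325, -0.946, -0.001], [0.002, 0.002, -1.0]] F [-0.3  0.6 -0.5] g 0.701 q [ 0.17  0.82 -0.24  1.99  0.48  0.38 -0.1 ]
```

```bash
python3 -m handwheel '[{"rot":[0,0,0],"translation":[-0.001,0,-0.004],"jaw":0.06},{"rot":[0,0,0],"translation":[0,0,0],"jaw":0.045},{"rot":[0,0,0],"translation":[0,0,0],"jaw":0.035},{"rot":[0,0,0],"translation":[0,0,0],"jaw":0.028},{"rot":[0,0,0],"translation":[0,0,0],"jaw":0.024},{"rot":[0,0,0],"translation":[0,0,0],"jaw":0.02},{"rot":[0,0,0],"translation":[0,0,0],"jaw":0.01},{"rot":[0,0,0],"translation":[0,0,0],"jaw":0.005},{"rot":[0,0,0],"translation":[0,0,0],"jaw":0.005},{"rot":[0,0,0],"translation":[0,0,0],"jaw":0.005}]'
python3 st.py; python3 - <<'E'
from h import *
c=shot("scene","s6");crop(c,240,150,360,240,5,"s6c")
E
```

```text
t: 9.87
tool_pos: [0.5333, -0.0393, 0.0089]
tool_rot: [[0.946, 0.325, 0.006], [0.325, -0.946, -0.001], [0.006, 0.003, -1.0]]
wrist_force: [0.3, 0.3, -0.6]
grip_width: 0.24
t 9.87 p [ 0.5333 -0.0393  0.0089] xang 18.94 R [[0.946, 0.325, 0.006], [0.325, -0.946, -0.001], [0.006, 0.003, -1.0]] F [ 0.3  0.3 -0.6] g 0.24 q [ 0.17  0.82 -0.23  1.99  0.48  0.38 -0.11]
```

View pics/s6c.png

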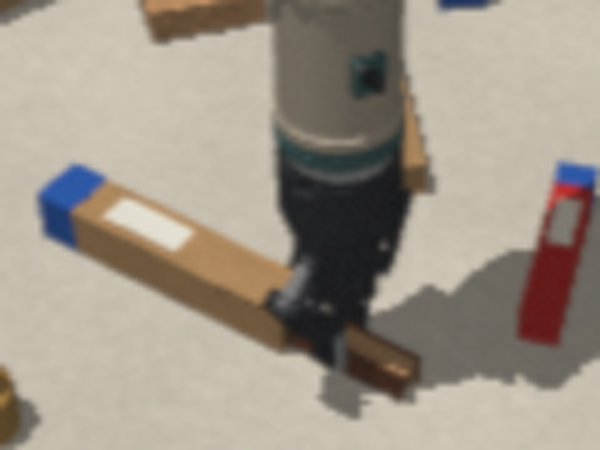

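```bash
python3 -m handwheel '[{"rot":[0,0.004,0],"translation":[-0.003,0.009,0.001],"jaw":0.005},{"rot":[0,0,0],"translation":[-0.005,0.014,0.0005],"jaw":0.005},{"rot":[0,0,0],"translation":[-0.005,0.014,0],"jaw":0.005},{"rot":[0,0,0],"translation":[0,0,0],"jaw":0.005}]'
python3 st.py
```

```text
t: 10.25
tool_pos: [0.5194, -0.0004, 0.0104]
tool_rot: [[0.947, 0.322, 0.002], [0.322, -0.947, -0.0], [0.001, 0.001, -1.0]]
wrist_force: [-1.0, 0.8, 0.0]
grip_width: 0.238
t 10.25 p [ 5.194e-01 -4.000e-04  1.040e-02] xang 18.79 R [[0.947, 0.322, 0.002], [0.322, -0.947, -0.0], [0.001, 0.001, -1.0]] F [-1.   0.8  0. ] g 0.238 q [ 0.09  0.81 -0.21  2.03  0.47  0.35 -0.17]
```

Straight and level, low force. Continue.

```bash
python3 -m handwheel '[{"rot":[0,0,0],"translation":[-0.006,0.018,0],"jaw":0.005},{"rot":[0,0,0],"translation":[-0.006,0.018,0],"jaw":0.005},{"rot":[0,0,0],"translation":[-0.005,0.015,0],"jaw":0.005},{"rot":[0,0,0],"translation":[0,0,0],"jaw":0.005}]'
python3 st.py; python3 - <<'E'
from h import *
c=shot("scene","s7");crop(c,240,150,380,250,5,"s7c")
E
```

```text
t: 10.58
tool_pos: [0.5022, 0.052, 0.0105]
tool_rot: [[0.947, 0.322, 0.002], [0.322, -0.947, -0.001], [0.002, 0.002, -1.0]]
wrist_force: [0.2, 0.3, -0.6]
grip_width: 0.244
t 10.58 p [0.5022 0.052  0.0105] xang 18.77 R [[0.947, 0.322, 0.002], [0.322, -0.947, -0.001], [0.002, 0.002, -1.0]] F [ 0.2  0.3 -0.6] g 0.244 q [-0.04  0.8  -0.18  2.07  0.45  0.31 -0.27]
```

View pics/s7c.png

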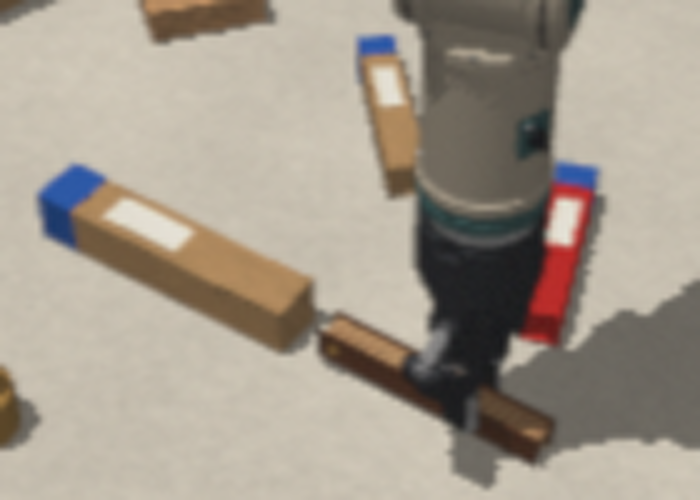

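```bash
python3 -m handwheel '[{"rot":[0,0,0],"translation":[0,0.005,0.025],"jaw":0.005},{"rot":[0,0,0],"translation":[0,0.005,0.035],"jaw":0.005},{"rot":[0,0,0],"translation":[0,0.005,0.035],"jaw":0.005},{"rot":[0,0,0.08],"translation":[0.003,0.02,0.015],"jaw":0.005},{"rot":[0,0,0.1],"translation":[0.003,0.02,0],"jaw":0.005},{"rot":[0,0,0.1],"translation":[0.003,0.02,0],"jaw":0.005},{"rot":[0,0,0.1],"translation":[0.003,0.02,0],"jaw":0.005},{"rot":[0,0,0.1],"translation":[0.003,0.02,0],"jaw":0.005},{"rot":[0,0,0.1],"translation":[0.003,0.02,0],"jaw":0.005},{"rot":[0,0,0],"translation":[0,0,0],"jaw":0.005}]'
python3 st.py
```

```text
t: 11.47
tool_pos: [0.5259, 0.173, 0.1272]
tool_rot: [[0.612, 0.791, 0.013], [0.791, -0.611, -0.014], [-0.003, 0.019, -1.0]]
wrist_force: [-0.2, 1.0, -0.4]
grip_width: 0.238
t 11.47 p [0.5259 0.173  0.1272] xang 52.3 R [[0.612, 0.791, 0.013], [0.791, -0.611, -0.014], [-0.003, 0.019, -1.0]] F [-0.2  1.  -0.4] g 0.238 q [-0.07  0.67 -0.47  1.89  0.49  0.7   0.07]
```

```bash
python3 -m handwheel '[{"rot":[0,0,0.1],"translation":[0.001,0.013,0],"jaw":0.005},{"rot":[0,0,0.1],"translation":[0.001,0.013,0],"jaw":0.005},{"rot":[0,0,0.1],"translation":[0.001,0.013,0],"jaw":0.005},{"rot":[0,0,0.1],"translation":[0.001,0.013,0],"jaw":0.005},{"rot":[0,0,0.1],"translation":[0.001,0.013,0],"jaw":0.005},{"rot":[0,0,0.1],"translation":[0.001,0.013,0],"jaw":0.005},{"rot":[0.014,0.013,0.1],"translation":[0.001,0.013,0],"jaw":0.005},{"rot":[0,0,0.08],"translation":[0,0.008,0],"jaw":0.005},{"rot":[0,0,0],"translation":[0,0,0],"jaw":0.005},{"rot":[0,0,0],"translation":[0,0,0],"jaw":0.005},{"rot":[0,0,0],"translation":[0,0,0],"jaw":0.005}]'
python3 st.py; python3 - <<'E'
from h import *
c=shot("scene","s8");crop(c,260,190,440,350,4,"s8c")
c=shot("top","t8");crop(c,140,90,260,240,4,"t8c")
E
```

```text
t: 12.38
tool_pos: [0.5411, 0.2532, 0.1249]
tool_rot: [[-0.125, 0.992, 0.009], [0.992, 0.125, -0.004], [-0.006, 0.008, -1.0]]
wrist_force: [-0.1, -0.3, -0.2]
grip_width: 0.238
t 12.38 p [0.5411 0.2532 0.1249] xang 97.19 R [[-0.125, 0.992, 0.009], [0.992, 0.125, -0.004], [-0.006, 0.008, -1.0]] F [-0.1 -0.3 -0.2] g 0.238 q [-0.08  0.77 -0.68  1.76  0.65  0.84  0.63]
```

View pics/s8c.png

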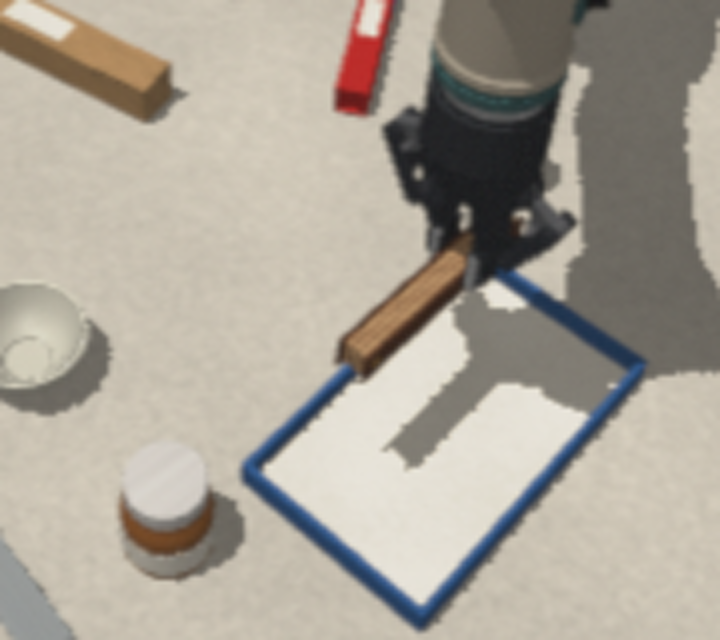

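View pics/t8c.png

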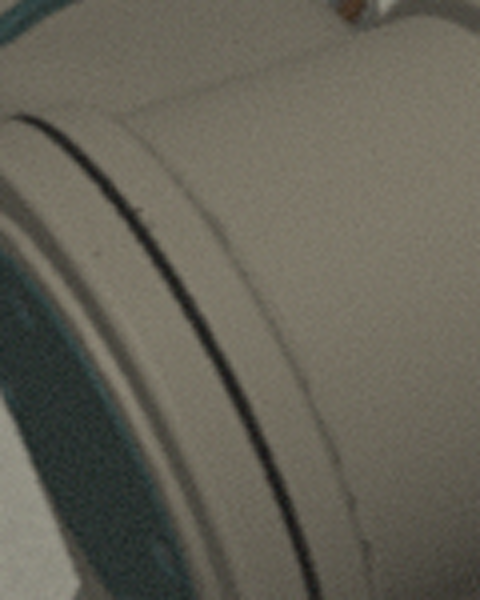

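```bash
python3 - <<'E'
from h import *
s=load("s8")
p=ray(s,np.array([(343,346),(364,361),(448,240),(472,250)])/4+[260,190],.144);print(p.round(4))
r=(p[0]+p[1])/2;T=np.array([.5411,.2532,.144]);print(r,T-r,np.linalg.norm((T-r)[:2]),np.degrees(np.arctan2(*(T-r)[[1,0]])))
d=(p[2]+p[3])/2-r;print(np.degrees(np.arctan2(d[1],d[0])))
# tray corners scene
q=ray(s,np.array([(247,470),(422,626),(645,362)])/4+[260,190],.022);print(q.round(4),(q[0]+q[2])/2, np.degrees(np.arctan2(*(q[1]-q[2])[[1,0]])))
E
```

```text
[[0.6469 0.2603 0.144 ]
 [0.6441 0.276  0.144 ]
 [0.5415 0.2417 0.144 ]
 [0.5352 0.2569 0.144 ]]
[0.64545115 0.26815608 0.144     ] [-1.04351150e-01 -1.49560790e-02 -2.77555756e-17] 0.10541748854761464 -171.84365597336836
-170.0092420317704
[[0.6987 0.2355 0.022 ]
 [0.6816 0.3818 0.022 ]
 [0.4323 0.3411 0.022 ]] [0.56550933 0.28833036 0.022     ] 9.265385772979299
```

```bash
python3 -m handwheel '[{"rot":[0.002,0.005,0.01],"translation":[-0.001,0.015,0],"jaw":0.005},{"rot":[0.002,0.004,0.01],"translation":[-0.001,0.014,-0.01],"jaw":0.005},{"rot":[0,0,0],"translation":[0,0,-0.025],"jaw":0.005},{"rot":[0,0,0],"translation":[0,0,-0.02],"jaw":0.005},{"rot":[0,0,0],"translation":[0,0,-0.01],"jaw":0.005},{"rot":[0,0,0],"translation":[0,0,0],"jaw":0.005},{"rot":[0,0,0],"translation":[0,0,0],"jaw":0.005}]'
python3 st.py
```

```text
t: 13.07
tool_pos: [0.5385, 0.2902, 0.0569]
tool_rot: [[-0.148, 0.989, 0.001], [0.989, 0.148, 0.003], [0.003, 0.002, -1.0]]
wrist_force: [-0.1, 0.3, -0.3]
grip_width: 0.242
t 13.07 p [0.5385 0.2902 0.0569] xang 98.49 R [[-0.148, 0.989, 0.001], [0.989, 0.148, 0.003], [0.003, 0.002, -1.0]] F [-0.1  0.3 -0.3] g 0.242 q [-0.17  0.88 -0.63  1.75  0.72  0.75  0.55]
```

```bash
python3 -m handwheel '[{"rot":[0,0,0],"translation":[0,-0.006,-0.015],"jaw":0.005},{"rot":[0,0,0],"translation":[0,0,-0.013],"jaw":0.005},{"rot":[0,0,0],"translation":[0,0,0],"jaw":0.005},{"rot":[0,0,0],"translation":[0,0,0],"jaw":0.005}]'
python3 st.py; python3 - <<'E'
from h import *
c=shot("scene","s9");crop(c,290,220,440,350,4,"s9c")
E
```

```text
t: 13.4
tool_pos: [0.5395, 0.2875, 0.0303]
tool_rot: [[-0.149, 0.989, 0.004], [0.989, 0.149, 0.007], [0.006, 0.005, -1.0]]
wrist_force: [-0.1, 0.4, -0.5]
grip_width: 0.238
t 13.4 p [0.5395 0.2875 0.0303] xang 98.57 R [[-0.149, 0.989, 0.004], [0.989, 0.149, 0.007], [0.006, 0.005, -1.0]] F [-0.1  0.4 -0.5] g 0.238 q [-0.18  0.91 -0.6   1.76  0.76  0.7   0.53]
```

View pics/s9c.png

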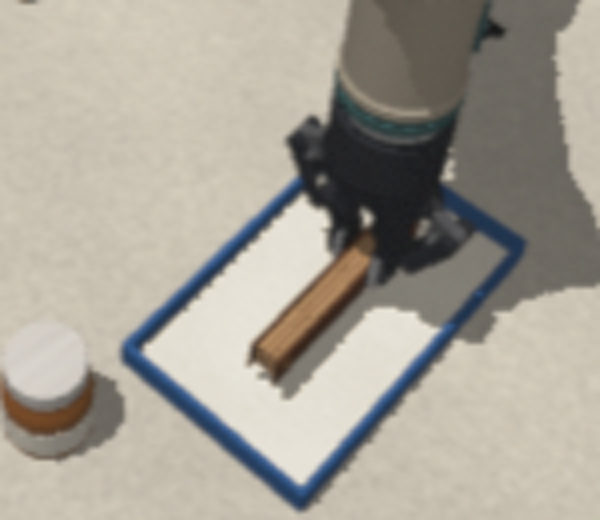

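```bash
python3 -m handwheel '[{"rot":[-0.007,0.004,0],"translation":[0,-0.004,-0.008],"jaw":0.005},{"rot":[0,0,0],"translation":[0,0,-0.005],"jaw":0.005},{"rot":[0,0,0],"translation":[0,0,0],"jaw":0.005},{"rot":[0,0,0],"translation":[0,0,0],"jaw":0.005}]'
python3 st.py
```

```text
t: 13.78
tool_pos: [0.5408, 0.2844, 0.0183]
tool_rot: [[-0.149, 0.989, 0.003], [0.989, 0.149, 0.001], [0.001, 0.003, -1.0]]
wrist_force: [-0.3, 0.2, -0.6]
grip_width: 0.241
t 13.78 p [0.5408 0.2844 0.0183] xang 98.55 R [[-0.149, 0.989, 0.003], [0.989, 0.149, 0.001], [0.001, 0.003, -1.0]] F [-0.3  0.2 -0.6] g 0.241 q [-0.18  0.93 -0.58  1.76  0.77  0.69  0.52]
```

```bash
python3 -m handwheel '[{"rot":[0,0,0],"translation":[-0.001,-0.002,-0.005],"jaw":0.005},{"rot":[0,0,0],"translation":[0,0,-0.002],"jaw":0.005},{"rot":[0,0,0],"translation":[0,0,-0.0015],"jaw":0.005}]'
python3 st.py
```

```text
t: 14.03
tool_pos: [0.5411, 0.2827, 0.0112]
tool_rot: [[-0.148, 0.989, 0.006], [0.989, 0.148, 0.002], [0.001, 0.006, -1.0]]
wrist_force: [0.1, 0.5, 13.9]
grip_width: 0.24
t 14.03 p [0.5411 0.2827 0.0112] xang 98.52 R [[-0.148, 0.989, 0.006], [0.989, 0.148, 0.002], [0.001, 0.006, -1.0]] F [ 0.1  0.5 13.9] g 0.24 q [-0.19  0.94 -0.57  1.77  0.78  0.67  0.51]
```

```bash
python3 -m handwheel '[{"rot":[0,0,0],"translation":[0,0,-0.001],"jaw":0.022},{"rot":[0,0,0],"translation":[0,0,0],"jaw":0.03},{"rot":[0,0,0],"translation":[0,0,0],"jaw":0.035},{"rot":[0,0,0],"translation":[0,0,0],"jaw":0.04},{"rot":[0,0,0],"translation":[0,0,0],"jaw":0.045},{"rot":[0,0,0],"translation":[0,0,0],"jaw":0.045}]'
python3 st.py
```

```text
t: 14.53
tool_pos: [0.541, 0.2824, 0.01]
tool_rot: [[-0.148, 0.989, 0.006], [0.989, 0.148, 0.002], [0.001, 0.007, -1.0]]
wrist_force: [0.1, -0.4, 0.5]
grip_width: 0.525
t 14.53 p [0.541  0.2824 0.01  ] xang 98.52 R [[-0.148, 0.989, 0.006], [0.989, 0.148, 0.002], [0.001, 0.007, -1.0]] F [ 0.1 -0.4  0.5] g 0.525 q [-0.19  0.94 -0.57  1.77  0.78  0.67  0.51]
```

```bash
python3 -m handwheel '[{"rot":[0,0,0],"translation":[0,0,0.015],"jaw":0.045},{"rot":[0,0,0],"translation":[0,0,0.03],"jaw":0.045},{"rot":[0,0,0],"translation":[0,0,0.035],"jaw":0.045},{"rot":[0,0,0],"translation":[0,0,0.035],"jaw":0.045},{"rot":[0,0,0],"translation":[0,0,0.035],"jaw":0.045},{"rot":[0,0,-0.05],"translation":[-0.015,-0.03,0.02],"jaw":0.045},{"rot":[0,0,-0.05],"translation":[-0.015,-0.035,0.01],"jaw":0.045},{"rot":[0,0,-0.05],"translation":[-0.005,-0.04,0],"jaw":0.045},{"rot":[0,0,-0.05],"translation":[-0.005,-0.04,0],"jaw":0.045},{"rot":[0,0,-0.05],"translation":[-0.005,-0.04,0],"jaw":0.045},{"rot":[0,0,-0.05],"translation":[0,-0.04,0],"jaw":0.045},{"rot":[0,0,-0.05],"translation":[0,-0.04,0],"jaw":0.045},{"rot":[0,0,-0.05],"translation":[0,-0.04,0],"jaw":0.045},{"rot":[0,0,-0.05],"translation":[0,-0.04,0],"jaw":0.045},{"rot":[0,0,-0.05],"translation":[0,-0.04,0],"jaw":0.045},{"rot":[0,0,0],"translation":[0,-0.02,0],"jaw":0.045},{"rot":[0,0,0],"translation":[0,0,0],"jaw":0.045},{"rot":[0,0,0],"translation":[0,0,0],"jaw":0.045}]'
python3 st.py; python3 - <<'E'
from h import *
c=shot("scene","s10")
c=shot("top","t10");crop(c,150,100,250,230,4,"t10c")
E
```

```text
t: 16.03
tool_pos: [0.4849, -0.1346, 0.2168]
tool_rot: [[0.357, 0.934, 0.024], [0.934, -0.357, -0.002], [0.007, 0.023, -1.0]]
wrist_force: [0.1, 0.7, 0.4]
grip_width: 0.525
t 16.03 p [ 0.4849 -0.1346  0.2168] xang 69.09 R [[0.357, 0.934, 0.024], [0.934, -0.357, -0.002], [0.007, 0.023, -1.0]] F [0.1 0.7 0.4] g 0.525 q [ 0.7   0.5  -0.7   1.95  0.44  0.82  0.97]
```

View pics/s10.png

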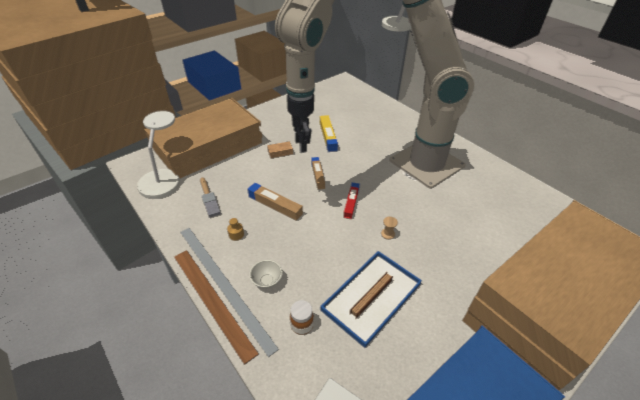

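View pics/t10.png

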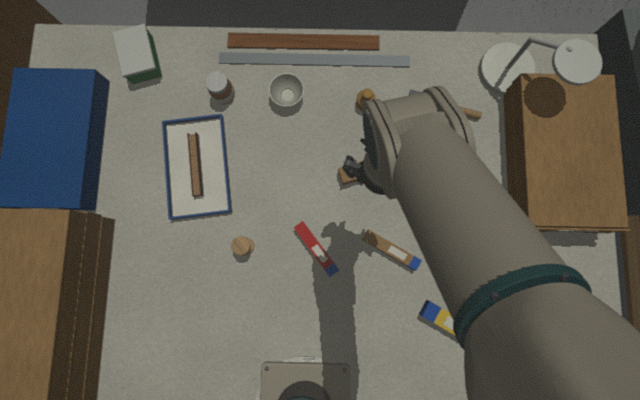

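View pics/t10c.png

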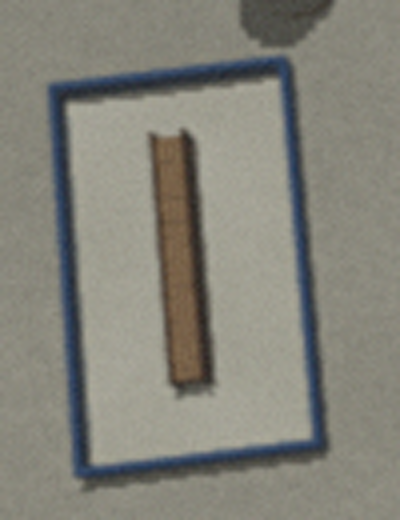

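```bash
python3 - <<'E'
from h import *
t=load("t10")
f=ray(t,np.array([(152,136),(186,134),(172,384),(208,382)])/4+[150,100],.029)
g=ray(t,np.array([(50,88),(288,60),(78,475),(325,450)])/4+[150,100],.022)
for q in(f,g):
    d=(q[0]+q[1]-q[2]-q[3])/2; print(q.mean(0).round(4),np.linalg.norm(d),np.degrees(np.arctan2(d[1],d[0])))
s=load("s10");crop(s,310,240,430,350,5,"s10c")
E
```

```text
[0.5643 0.285  0.029 ] 0.15711761826274395 8.810762142366451
[0.5616 0.2835 0.022 ] 0.2474621352124658 8.724726664413325
```

View pics/s10c.png

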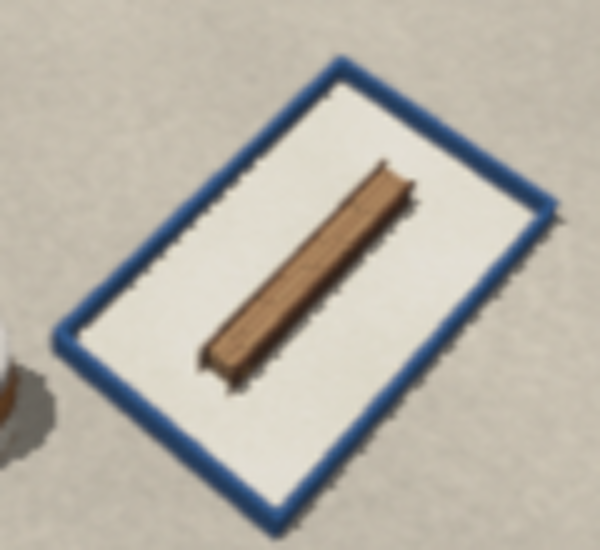

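The fan lies flat, within 3 mm of the tray's centre and 0.1° of its length. The tube is flat and the bystanders have not moved. Handing in.

```bash
python3 -c "
from rig import robot
print(robot.hand_in())"
```

```text
the job is handed in; nothing more can be done
None
```

The fan is out of the tube and lying flat in the blue tray, and I handed the job in at about 16 s of the 56 s allowed.

- **Tipping the tube:** I gripped the large brown tube at its middle and tipped its mouth down about 24°, close over the table. The fan slid out until its tip met the table. I levelled the tube about that tip, laid it flat and let go.
- **Moving the fan:** I gripped the exposed end, drew the fan straight out, turned it and lowered it until the wrist read 14 N of contact, then opened the jaws.
- **Fan in the tray:** In the top view its centre is about 3 mm from the tray's centre, and it is aligned with the tray's length to about 0.1°.
- **Everything else:** The tube lies flat and empty, the other things look unmoved, and the gripper is clear of everything.

**Checks that disagreed or fell outside the plan:**
- The fan came out about 85 mm, more than the 50–70 mm I had aimed for, but more than 70 mm of it stayed inside the tube.
- The two cameras differed by up to 5 mm on the tray's position, more than their stated 2 mm calibration.
- The top camera was blocked by the arm just before the placing, so I used the scene view for that step.
- In the last pictures the arm hid part of the tube from above, so the scene view is my evidence that it lies flat.

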